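# Seat the sample carousel on its drive studs

## Robot

A 6-joint arm with a two-finger parallel gripper is mounted at the origin on the work surface; the furniture and walls round the work are solid. World frame = base frame: x ahead of the robot, y to its left, z up, the work surface at z = 0. Lengths are in m, angles in rad, forces in N, time in s.
With the tool pointing down it reaches from about 0.325 to 0.9 m from the base axis. Payload 6.1 kg.
Tool frame: the origin (TCP) lies at the very end of the fingers, on their centre line; the grasp point (between the pads) lies 19 mm behind it; y points along the fingers, z is the direction in which the jaws open and shut, and the axes are right-handed (so a half turn about y gives the same grasp; the last joint's range is limited). The gripper opens to 85 mm and grips with 20 to 120 N. Pads are 22 mm wide; open, the fingers measure 114 mm over their backs; the gripper's body (76 mm by 85 mm) begins 54 mm behind the grasp point. The pads swing forward as they close: fully open they stand 13 mm farther back than shut.
Start: joints at [1.122, 0.22, 1.526, -0, 1.395, -0.126], TCP at [0.198, 0.593, 0.231] pointing down, gripper open.
Joint ranges: [-2.98, 2.98], [-0.91, 2.08], [0.09, 2.57], [-1.24, 4.39], [0.2, 2.65], [-2.68, 2.68]. Speed limits (rad/s): [2.57, 2.57, 3.01, 3.14, 3.14, 3.14].

## Interface

Orientations are given as [roll, pitch, yaw] about the fixed x, y, z axes, in that order (R = Rz(yaw) Ry(pitch) Rx(roll)).
In Python, from station import env gives the robot as it stands.
- The arm moves only by the tool play_rows, never from a script. Its argument "deltas" is a list of rows, each an object with "gripper": the opening, from 0 (shut) to 1 (fully open); "delta_pos": the shift along the tool's x, y, z normalised to -1 to 1, where 1 is 0.08 m, a list of three; "roll": the turn about the tool's y normalised to -1 to 1, where 1 is 90 degrees. In form: [{"gripper": gripper, "delta_pos": [x, y, z], "roll": roll}, ...]. A call has 1 to 20 rows; each row is the pose to reach, as a shift and turn from the pose commanded when the call began, along the tool's axes at that moment; what a row does not reach only later rows make up. A row lasts 1/8 s, in which the tool goes at most 62.5 mm and 10.7 degrees, less where a joint would pass 70% of its speed; a pose out of reach is approached as far as the arm can. A call with a number of a shift or a turn outside -1 to 1 is refused whole. A call with a gripper value outside its range is refused whole. The fingers move at their own pace and stop on an object; "grip_force" is the grip in N (left out, the last holds). Time passes only in rows, so rows that repeat a pose let the fingers close. It gives the time, the measured TCP pose, the force and the opening at its end, in the units of the state.
- env.read_state(): the state, without advancing time (a new reading comes with each control period).
- env.capture(name): name is "scene" or "top" or "wrist"; returns the picture (384x512x3 uint8, blue, green, red); there is no depth.
- env.calibration(name): a dict with "fx", "fy", "cx", "cy" (pixels), "rvec" (rotation vector, rad) and "tvec" (3), from world to camera coordinates, as OpenCV has them; the wrist camera has in their place "T_tool_cam" (4x4, takes a point from camera to tool coordinates, whose origin is the TCP and whose axes are the tool frame's). Camera axes: x right, y down, z forward; pixel columns grow to the right and rows downward; lengths in m; the calibration is good to about 2 mm. The wrist camera is an equidistant fisheye: a pixel r from the principal point sees the ray r / f radians off the axis. A picture is of the moment at which its call begins: read the wrist's pose just before it. calibration takes no time and is no camera call.
- env.job_done(): hands the job in, once; it reports no verdict.
Trained networks look in the newest picture that a camera, given by its name, has taken for a name from the list of things; names that differ only in an ending like _2 or _b are one class to them, and where a whole thing is asked for, a point or a joint stands for the part that bears it (a point fixed in the world has none). Each returns a list of dicts, best first, with "confidence" (0 to 1); they miss things now and then, are a little off and sometimes report something else, mostly with a low value. They report only what shows in the picture. A call takes as long as a camera call.
- env.silhouettes(camera, query): "region" (384x512 bool, what is visible of it) and "centre" ([column, row] in pixels, amid what is visible of it).
The state is a dict: "time": time; "joints": joint angles; "qd": joint speeds; "effort": joint torques, N m; "eef_pos": TCP position; "ee_rot": TCP orientation; "ft_force": force on the tool from outside, world axes, zero at the start; "torque": the same for the moment, N m; "finger_gap": opening from 0.0 (shut) to 1.0 (fully open).
Only numpy, scipy, OpenCV 4.12 (cv2) and the standard library are available. Lean on these libraries where they do the work, as an engineer would, in place of code of your own. Each camera call takes 0.05 s, during which the arm holds its last target.

## Task

Fit the sample carousel on its drive: lift it out of the enamel tray by its grip, lower it over the drive's spindle, turn it under light pressure until its four holes drop over the four studs, then press it gently down past the spindle's catch until it sits fully home, flat on the drive plate's rest pads, and let go. Never press on the drive with more than about 4.5 kg of force (45 N), and leave the other things on the bench where they are.

Things in the scene. Friction and masses are not known exactly. Their poses are not given: they have to be found in the camera images.
- carousel: Sample carousel, about 320 g: aluminium plate 130 dia, 14 thick, 12 blind cup wells at its rim. Origin: centre of the underside, z up. Four through holes 11 dia on its own x and y axes, 30 mm from the centre; centre bore 14 dia, blind, 40 deep. Black grip on top: 36 tall (top at z = 50), 28 across its two flats, which face +y and -y, 40 long in x.
- drive_unit: Low white carousel drive, 158 x 186 x 56 mm case, standing fast on the bench, no higher than its spindle (105 mm). Origin: centre of its underside, z up, display on its -x face. On top turns an aluminium drive plate 84 dia with four low rest pads. Its angle is anything at the start and is not reported: look at the studs or feel for them. Its motor's gear holds it up to about 0.4 N m.
- drive_seat (a point): Spindle's foot, level with the plate's rest pads, 72 mm above the bench, z up along the spindle. Steel spindle 12 dia, 33 tall, tapered over its top 7. Four steel studs 8 dia, 13 tall with tapered ends, 90 degrees apart, 30 mm from the axis. Sprung balls in the spindle catch the bore's lip once the underside is about 7 mm above the pads; an 8 N push beside its weight takes it past, home onto the pads.
- tray: White enamel tray with a dark rim, 173 x 273 x 24 mm, standing fast on the bench; floor 2 thick. Origin: centre of its underside, z up, long side along its y. The carousel lies flat in its -y half, a lidded cup in its +y half.
- cup_lidded: Lidded sample cup, 60 dia, 56 tall, loose in the tray; leave it. Origin: centre of its underside.
- cup_open: Open sample cup, 54 dia, 52 tall, loose on the bench; leave it. Origin: centre of its underside.
- stopper: Small rubber stopper, 21 dia, 20 tall, loose on the bench; leave it. Origin: centre of its underside.
- bottle_a: Clear reagent bottle, 52 dia, 106 tall, loose at the right edge; leave it. Origin: centre of its underside.
- bottle_b: Small clear reagent bottle, 38 dia, 82 tall, loose at the right edge; leave it. Origin: centre of its underside.

How it is judged:
On the way:
1. the carousel is lifted clear of the tray (z of carousel in the frame of tray above 0.04 m), for 0.2 s.
At the end, for the whole second after the job is handed in: The carousel's underside rests on the drive plate's pads (within 2 mm of fully down, within 3 mm of the spindle's axis, tilted by less than 0.03 rad), released and at rest (z of carousel in the frame of drive_seat between -0.003 and 0.002 m and horizontal distance between carousel and drive_seat below 0.003 m and angle between carousel's own z axis and vertical below 0.03 rad and linear speed of carousel below 0.02 m/s); the robot touches nothing.
It fails at once if the carousel or the robot presses on the drive with more than 45 N (contact force between any of carousel, the arm and drive_unit above 45 N).
It fails at once if another thing on the bench is pushed by more than 25 mm (distance of any of cup_lidded, cup_open, stopper, bottle_a, bottle_b from where it was at the start of the episode above 0.025 m).
It also fails if it takes over 48 s, if anything falls off the work surface, if the arm or the gripper's body presses on something with over 40 N, if the wrist force passes 120 N, or if a joint passes its speed limit or range.

## Working session

There is one attempt and no reset: what is moved stays moved. The work goes in short steps, Python scripts to look and compute and a tool call to move; the robot and the scene stay as the last step left them, time stands still between calls to the robot, and variables do not carry over. Pictures are saved under pics/ and viewed, and the job is handed in when it is done.

Besides the shell and the picture viewer there is one more tool, called after ">>>" as name(argument=value, ...), one argument or row to a line, values as JSON. play_rows: Moves the arm, as the interface text tells. Its arguments: {"type":"object","properties":{"deltas":{"type":"array"},"grip_force":{"type":"number"}},"required":["deltas"]}

```bash
mkdir -p pics; ls; python3 - <<'E'
from station import env
import cv2, json
print(env.read_state())
for n in ["scene","top","wrist"]:
    im=env.capture(n); cv2.imwrite(f"pics/{n}0.png",im); print(n,env.calibration(n))
for n in ["carousel","drive_unit","tray"]:
    for c in ["top","scene"]:
        try:
            r=env.silhouettes(c,n)
            print(n,c,[(round(d["confidence"],2),d["centre"],int(d["region"].sum())) for d in r])
        except Exception as e: print(n,c,e)
print(env.read_state()["time"])
E
```

```text
pics
{'time': 0.0, 'joints': array([ 1.12187225e+00,  2.21223421e-01,  1.52765357e+00, -2.47795829e-05,
        1.39467766e+00, -1.26102948e-01]), 'qd': array([-2.02363912e-04, -3.75609819e-04, -1.55650783e-04, -5.00229684e-04,
       -2.75424733e-05, -1.27047772e-03]), 'effort': array([-2.39447661e-03, -4.96897423e+01, -3.89397025e+01, -3.90598079e-04,
        1.09037175e-02, -1.69655419e-05]), 'eef_pos': array([0.19801971, 0.59214928, 0.23017844]), 'ee_rot': array([-1.57274581e+00,  2.22564545e-04, -3.22816976e-01]), 'ft_force': array([ 0.10294777, -0.38425819, -0.74822458]), 'torque': array([-0.01501393, -0.01843486, -0.00340043]), 'finger_gap': 1.0013006089469445}
scene {'fx': 408.09345512318424, 'fy': 408.09345512318424, 'cx': 256.97742872957224, 'cy': 191.3356618234838, 'rvec': array([ 2.16474878, -0.76896459,  0.35327694]), 'tvec': array([-0.34953692,  0.20865438,  1.27938979])}
top {'fx': 411.78539217513736, 'fy': 411.78539217513736, 'cx': 260.44867138814914, 'cy': 189.16285741482147, 'rvec': array([ 2.15466328, -2.20708671,  0.04086129]), 'tvec': array([-0.02086481,  0.43940054,  1.39408468])}
wrist {'fx': 297.3186396354542, 'fy': 297.3186396354542, 'cx': 259.4931463803362, 'cy': 191.25435477089948, 'T_tool_cam': array([[-9.03081393e-04,  9.54611856e-01,  2.97851286e-01,
        -7.55374437e-02],
       [ 1.24840264e-04, -2.97851298e-01,  9.54612271e-01,
        -1.43094221e-01],
       [ 9.99999584e-01,  8.99276413e-04,  1.49809969e-04,
         2.93159091e-04],
       [ 0.00000000e+00,  0.00000000e+00,  0.00000000e+00,
         1.00000000e+00]])}
carousel top [(0.77, [189.3, 192.2], 1165)]
carousel scene [(0.8, [218.1, 170.9], 571)]
drive_unit top [(0.59, [309.1, 185.5], 2711)]
drive_unit scene [(0.85, [290.1, 225.8], 2387)]
tray top [(0.65, [163.9, 198.5], 2639)]
tray scene [(0.75, [209.9, 163.4], 1441)]
0.45
```

```bash
python3 - <<'E'
import cv2
for n in ["top","scene"]:
    im=cv2.imread(f"pics/{n}0.png"); 
    c=im[110:290,90:390]; cv2.imwrite(f"pics/{n}0z.png",cv2.resize(c,(800,480),interpolation=cv2.INTER_CUBIC))
E
```

```text
(no output)
```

View pics/top0.png

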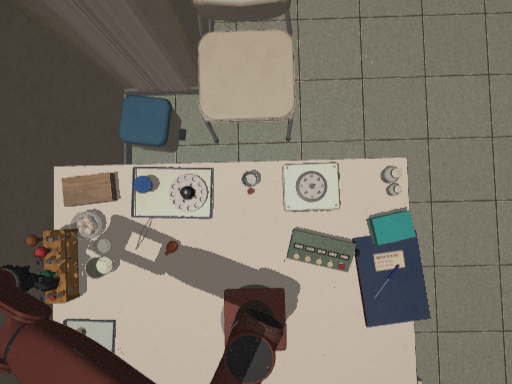

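View pics/wrist0.png

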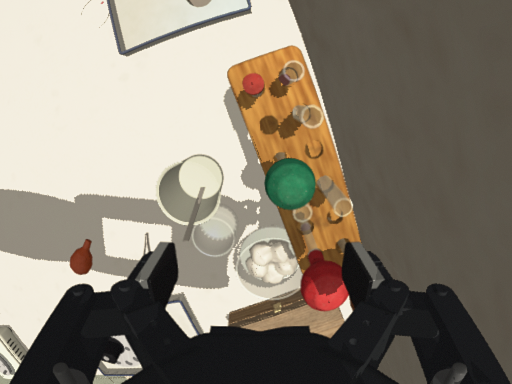

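View pics/scene0.png

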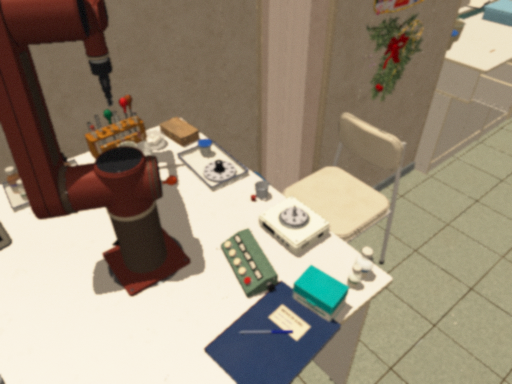

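```bash
ls pics
```

```text
scene0.png
scene0z.png
top0.png
top0z.png
wrist0.png
```

View pics/top0z.png

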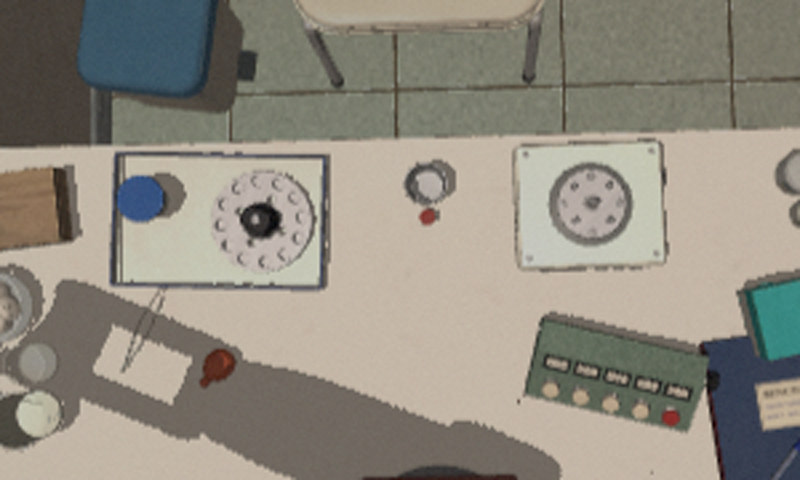

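```bash
cat > h.py <<'E'
import numpy as np, cv2
from station import env
from scipy.spatial.transform import Rotation as Ro
def ray(n,px,st=None):
    c=env.calibration(n)
    if n!="wrist":
        R=cv2.Rodrigues(c["rvec"])[0]; o=-R.T@c["tvec"]
        d=R.T@np.array([(px[0]-c["cx"])/c["fx"],(px[1]-c["cy"])/c["fy"],1])
        return o,d
    st=st or env.read_state()
    u=np.array([px[0]-c["cx"],px[1]-c["cy"]]); r=np.hypot(*u); th=r/c["fx"]
    d=np.array([*(u/max(r,1e-9)*np.sin(th)),np.cos(th)])
    R=Ro.from_euler("xyz",st["ee_rot"]).as_matrix(); T=c["T_tool_cam"]
    return R@T[:3,3]+st["eef_pos"], R@T[:3,:3]@d
def hit(n,px,z,st=None):
    o,d=ray(n,px,st); return o+d*(z-o[2])/d[2]
def proj(n,P,st=None):
    c=env.calibration(n); P=np.atleast_2d(P)
    if n!="wrist":
        R=cv2.Rodrigues(c["rvec"])[0]; q=P@R.T+c["tvec"]
        return np.c_[q[:,0]/q[:,2]*c["fx"]+c["cx"],q[:,1]/q[:,2]*c["fy"]+c["cy"]]
    st=st or env.read_state()
    R=Ro.from_euler("xyz",st["ee_rot"]).as_matrix(); T=c["T_tool_cam"]
    t=(P-st["eef_pos"])@R; q=(t-T[:3,3])@T[:3,:3]
    r=np.hypot(q[:,0],q[:,1]); th=np.arctan2(r,q[:,2])
    return np.c_[q[:,0]/r,q[:,1]/r]*(th*c["fx"])[:,None]+[c["cx"],c["cy"]]
E
python3 - <<'E'
from h import *
np.set_printoptions(precision=4,suppress=True)
z=lambda p:(90+p[0]*300/800,110+p[1]*180/480)
print("grip",hit("top",z((260,219)),.052),"plate",hit("top",z((263,220)),.016))
print("spindle",hit("top",z((593,203)),.10),"plate",hit("top",z((591,203)),.066))
for p in [(517,143),(663,140),(666,265),(517,269)]: print("case",hit("top",z(p),.056))
for p in [(116,153),(329,155),(325,289),(111,286)]: print("tray",hit("top",z(p),.024))
print("cup",hit("top",z((430,184)),.05),"stop",hit("top",z((429,216)),.015),"lid",hit("top",z((140,198)),.056))
E
```

```text
grip [0.4326 0.2111 0.052 ] plate [0.4332 0.2144 0.016 ]
spindle [ 0.4392 -0.1994  0.1   ] plate [ 0.4414 -0.2006  0.066 ]
case [ 0.5192 -0.112   0.056 ]
case [ 0.5182 -0.2931  0.056 ]
case [ 0.3632 -0.2914  0.056 ]
case [ 0.3626 -0.1079  0.056 ]
tray [0.5235 0.4011 0.024 ]
tray [0.5139 0.1271 0.024 ]
tray [0.3432 0.135  0.024 ]
tray [0.3533 0.4084 0.024 ]
cup [ 0.4712 -0.0023  0.05  ] stop [0.4332 0.0013 0.015 ] lid [0.4623 0.3606 0.056 ]
```

View pics/scene0z.png

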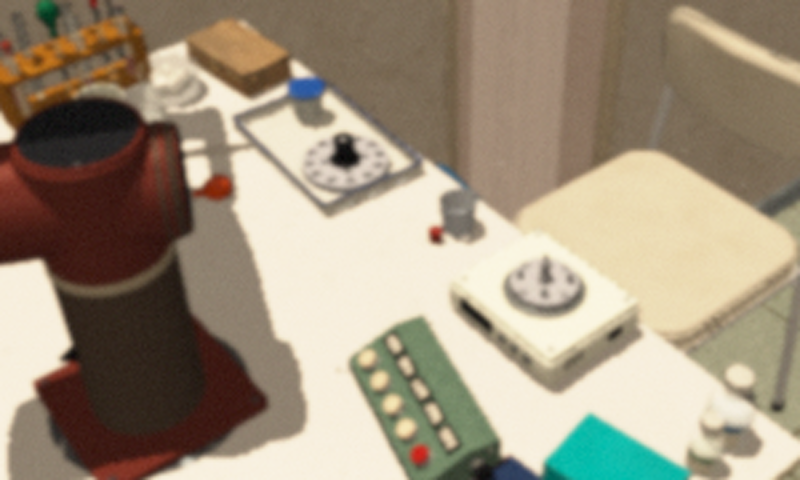

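>>> play_rows(
  deltas=[
    {"gripper": 1, "delta_pos": [0.43, 0, -0.36], "roll": 0},
    {"gripper": 1, "delta_pos": [0.86, 0, -0.72], "roll": 0},
  ],
)

```text
time: 0.7
eef_pos: [0.2454, 0.5155, 0.2312]
ee_rot: [-1.571, -0.0, -0.321]
ft_force: [0.6, -0.1, 0.7]
finger_gap: 1.0
```

>>> play_rows(
  deltas=[
    {"gripper": 1, "delta_pos": [0.43, 0, -0.36], "roll": 0},
    {"gripper": 1, "delta_pos": [0.86, 0, -0.72], "roll": 0},
  ],
)

```text
time: 0.95
eef_pos: [0.2928, 0.4386, 0.2315]
ee_rot: [-1.57, -0.0, -0.323]
ft_force: [1.2, 0.4, 0.5]
finger_gap: 1.0
```

>>> play_rows(
  deltas=[
    {"gripper": 1, "delta_pos": [0.43, 0, -0.36], "roll": 0},
    {"gripper": 1, "delta_pos": [0.86, 0, -0.72], "roll": 0},
  ],
)

```text
time: 1.2
eef_pos: [0.3398, 0.3621, 0.2316]
ee_rot: [-1.57, -0.0, -0.323]
ft_force: [0.8, -0.1, 0.7]
finger_gap: 1.004
```

>>> play_rows(
  deltas=[
    {"gripper": 1, "delta_pos": [0.43, 0, -0.36], "roll": 0},
    {"gripper": 1, "delta_pos": [0.86, 0, -0.72], "roll": 0},
  ],
)

```text
time: 1.45
eef_pos: [0.3868, 0.2857, 0.2316]
ee_rot: [-1.57, -0.001, -0.323]
ft_force: [-0.0, 0.5, 0.1]
finger_gap: 1.002
```

>>> play_rows(
  deltas=[
    {"gripper": 1, "delta_pos": [0.43, 0, -0.36], "roll": 0},
    {"gripper": 1, "delta_pos": [0.86, 0, -0.72], "roll": 0},
    {"gripper": 1, "delta_pos": [0.86, 0, -0.72], "roll": 0},
  ],
)

```text
time: 1.82
eef_pos: [0.4345, 0.2083, 0.2316]
ee_rot: [-1.571, -0.001, -0.327]
ft_force: [-0.0, 0.8, -0.1]
finger_gap: 1.002
```

```bash
python3 - <<'E'
from h import *
s=env.read_state(); im=env.capture("wrist"); cv2.imwrite("pics/w1.png",im)
print(s["time"],s["eef_pos"],s["ee_rot"],s["ft_force"])
import pickle; pickle.dump(s,open("s1.pkl","wb"))
r=env.silhouettes("wrist","carousel"); print([(d["confidence"],d["centre"],int(d["region"].sum())) for d in r])
for p,z in [((.433,.213,.052),0)]: print(proj("wrist",p,s))
E
```

```text
1.825 [0.43448669 0.20825453 0.23155481] [-1.57091144e+00 -8.92688764e-04 -3.27074160e-01] [-0.00662046  0.75239636 -0.14197775]
[(0.68, [267.3, 157.9], 8386)]
[[262.83847972 167.00682447]]
```

View pics/w1.png

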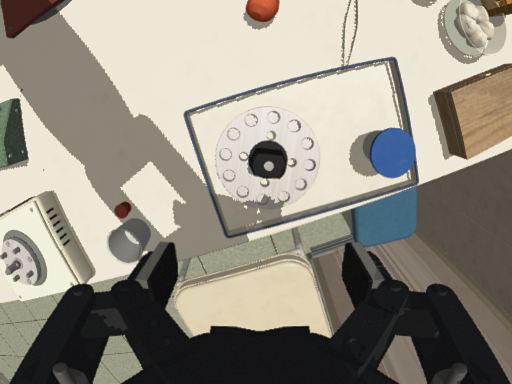

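```bash
python3 - <<'E'
import cv2
im=cv2.imread("pics/w1.png")[95:215,205:335]; cv2.imwrite("pics/w1z.png",cv2.resize(im,None,fx=5,fy=5,interpolation=cv2.INTER_CUBIC))
E
```

```text
(no output)
```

View pics/w1z.png

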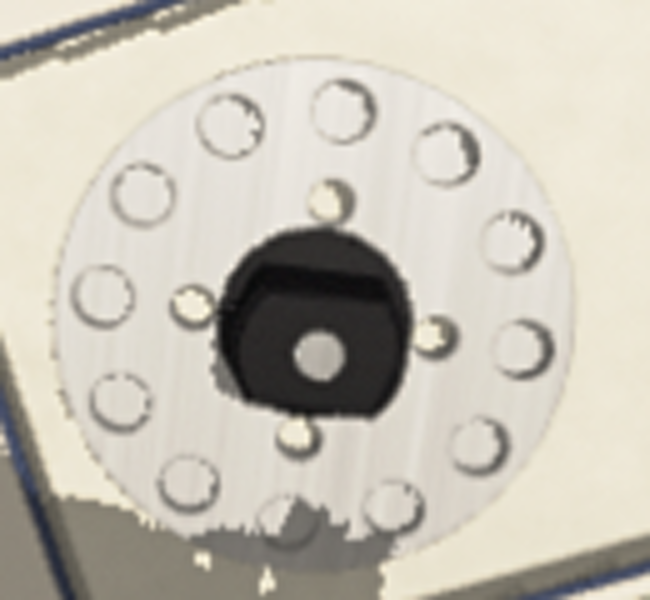

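```bash
python3 - <<'E'
from h import *
import pickle; s=pickle.load(open("s1.pkl","rb"))
z=lambda p:(205+(p[0])/5-.4,95+p[1]/5-.4)
H=[hit("wrist",z(p),.016,s)[:2] for p in [(334,203),(298,438),(192,306),(438,338)]]
H=np.array(H); print(H,H.mean(0))
a=H[0]-H[1]; b=H[3]-H[2]
print(np.arctan2(a[1],a[0]),np.linalg.norm(a),np.arctan2(b[1],b[0]),np.linalg.norm(b))
# refine: hole centre from wells' outline ellipse of plate
c=[hit("wrist",z(p),.016,s)[:2] for p in [(55,300),(575,320),(315,57)]]
c=np.array(c)
A=np.c_[2*c,np.ones(3)]; x=np.linalg.solve(A,(c**2).sum(1)); print("circ",x[:2],np.sqrt(x[2]+x[:2]@x[:2]))
print("grip top",hit("wrist",z((320,355)),.052,s))
E
```

```text
[[0.40664325 0.23315985]
 [0.45985359 0.20620648]
 [0.41963357 0.19225801]
 [0.44654596 0.24712186]] [0.43316909 0.21968655]
2.6727236546507345 0.05964750122752948 1.1147529071681483 0.06110907792782674
circ [0.43288667 0.21988753] 0.06450117126523308
grip top [0.43352239 0.21957082 0.052     ]
```

>>> play_rows(
  deltas=[
    {"gripper": 1, "delta_pos": [-0.06, 0.1, 0.13], "roll": 0.11},
    {"gripper": 1, "delta_pos": [-0.06, 0.2, 0.13], "roll": 0.22},
    {"gripper": 1, "delta_pos": [-0.06, 0.3, 0.13], "roll": 0.33},
    {"gripper": 1, "delta_pos": [-0.06, 0.38, 0.13], "roll": 0.44},
    {"gripper": 1, "delta_pos": [-0.06, 0.38, 0.13], "roll": 0.55},
    {"gripper": 1, "delta_pos": [-0.06, 0.38, 0.13], "roll": 0.66},
    {"gripper": 1, "delta_pos": [-0.06, 0.38, 0.13], "roll": 0.77},
    {"gripper": 1, "delta_pos": [-0.06, 0.38, 0.13], "roll": 0.88},
    {"gripper": 1, "delta_pos": [-0.06, 0.38, 0.13], "roll": 1.0},
  ],
)

```text
time: 3.05
eef_pos: [0.4311, 0.2232, 0.2009]
ee_rot: [-1.571, 0.0, -1.896]
ft_force: [0.0, -0.3, 0.1]
finger_gap: 1.0
```

>>> play_rows(
  deltas=[
    {"gripper": 1, "delta_pos": [0, 0, 0], "roll": 0.085},
    {"gripper": 1, "delta_pos": [0, 0, 0], "roll": 0.085},
    {"gripper": 1, "delta_pos": [0, 0, 0], "roll": 0.085},
  ],
)

```text
time: 3.42
eef_pos: [0.4315, 0.2226, 0.2009]
ee_rot: [-1.571, 0.0, -2.022]
ft_force: [-0.2, -0.6, 0.5]
finger_gap: 1.0
```

```bash
python3 - <<'E'
from h import *
s=env.read_state(); im=env.capture("wrist"); cv2.imwrite("pics/w2.png",im)
print(s["time"],s["eef_pos"],s["ee_rot"],s["ft_force"],s["qd"])
import pickle; pickle.dump(s,open("s2.pkl","wb"))
im=im[75:235,160:360]; cv2.imwrite("pics/w2z.png",cv2.resize(im,None,fx=4,fy=4,interpolation=cv2.INTER_CUBIC))
E
```

```text
3.425 [0.43147648 0.22255611 0.20093451] [-1.57089396e+00  1.13881104e-04 -2.02226083e+00] [-0.17422278 -0.58946687  0.47269175] [-8.55146905e-03 -8.85552686e-06 -2.00407998e-03 -1.18309510e-03
 -6.26392483e-04  7.00442186e-03]
```

View pics/w2z.png

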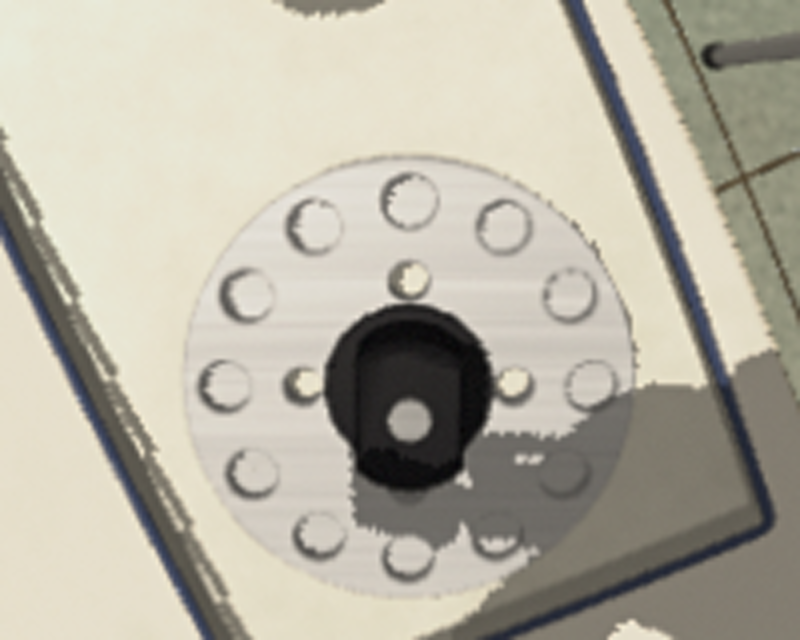

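```bash
cat >> h.py <<'E'
def totool(P,s):
    R=Ro.from_euler("xyz",s["ee_rot"]).as_matrix(); return (np.atleast_2d(P)-s["eef_pos"])@R
E
python3 - <<'E'
from h import *
import pickle; s=pickle.load(open("s2.pkl","rb"))
np.set_printoptions(precision=4,suppress=True)
z=lambda p:(160+(p[0]+.5)/4-.5,75+(p[1]+.5)/4-.5)
W=[(410,200),(315,226),(247,295),(224,386),(253,474),(320,535),(408,557),(591,383),(570,295),(503,226)]
Wp=np.array([hit("wrist",z(p),.016,s) for p in W])[:,:2]
A=np.c_[2*Wp,np.ones(len(Wp))]; x=np.linalg.lstsq(A,(Wp**2).sum(1),rcond=None)[0]; print("wells circ",x[:2],np.sqrt(x[2]+x[:2]@x[:2]))
H=np.array([hit("wrist",z(p),.016,s) for p in [(302,384),(515,384),(409,280)]]); print((H[0]+H[1])/2, np.linalg.norm(H[0]-H[1]))
d=H[0]-H[1];print("hole line ang",np.arctan2(d[1],d[0])%np.pi, "jaw dir",(s["ee_rot"][2]+np.pi/2)%np.pi)
d=Wp[3]-Wp[7];print("well line",np.arctan2(d[1],d[0])%np.pi)
d=Wp[0]-Wp[6];print("well line",(np.arctan2(d[1],d[0])+np.pi/2)%np.pi)
print("grip",hit("wrist",z((410,420)),.052,s))
c=np.array([x[0],x[1],.016]); print(totool(c,s))
E
```

```text
wells circ [0.4335 0.2197] 0.0522760178871602
[0.4338 0.22   0.016 ] 0.06048607993773201
hole line ang 2.6912313763117144 jaw dir 2.6901281467987066
well line 2.6995974453583846
well line 2.6875908005112987
grip [0.4334 0.2191 0.052 ]
[[0.0017 0.1849 0.0031]]
```

>>> play_rows(
  deltas=[
    {"gripper": 1, "delta_pos": [0.47, -0.07, 0.24], "roll": 0},
    {"gripper": 1, "delta_pos": [0.94, -0.15, 0.48], "roll": 0},
  ],
)

```text
time: 3.72
eef_pos: [0.433, 0.137, 0.2129]
ee_rot: [-1.571, -0.0, -2.023]
ft_force: [0.4, -0.3, 0.1]
finger_gap: 1.0
```

>>> play_rows(
  deltas=[
    {"gripper": 1, "delta_pos": [0.47, -0.07, 0.24], "roll": 0},
    {"gripper": 1, "delta_pos": [0.94, -0.15, 0.48], "roll": 0},
  ],
)

```text
time: 3.98
eef_pos: [0.4346, 0.0519, 0.2252]
ee_rot: [-1.57, 0.0, -2.024]
ft_force: [0.9, 1.0, -0.5]
finger_gap: 1.0
```

>>> play_rows(
  deltas=[
    {"gripper": 1, "delta_pos": [0.47, -0.07, 0.24], "roll": 0},
    {"gripper": 1, "delta_pos": [0.94, -0.15, 0.48], "roll": 0},
  ],
)

```text
time: 4.22
eef_pos: [0.436, -0.0326, 0.2372]
ee_rot: [-1.57, 0.0, -2.024]
ft_force: [1.9, -0.5, -0.1]
finger_gap: 1.001
```

>>> play_rows(
  deltas=[
    {"gripper": 1, "delta_pos": [0.47, -0.07, 0.24], "roll": 0},
    {"gripper": 1, "delta_pos": [0.94, -0.15, 0.48], "roll": 0},
  ],
)

```text
time: 4.47
eef_pos: [0.4374, -0.1171, 0.2492]
ee_rot: [-1.57, 0.0, -2.024]
ft_force: [0.2, -0.3, 0.2]
finger_gap: 0.998
```

>>> play_rows(
  deltas=[
    {"gripper": 1, "delta_pos": [0.47, -0.07, 0.24], "roll": 0},
    {"gripper": 1, "delta_pos": [0.94, -0.15, 0.48], "roll": 0},
    {"gripper": 1, "delta_pos": [0.94, -0.15, 0.48], "roll": 0},
    {"gripper": 1, "delta_pos": [0.94, -0.15, 0.48], "roll": 0},
  ],
)

```text
time: 4.97
eef_pos: [0.4388, -0.1998, 0.2606]
ee_rot: [-1.572, 0.001, -2.026]
ft_force: [-0.0, -0.6, 0.1]
finger_gap: 1.005
```

```bash
python3 - <<'E'
from h import *
s=env.read_state(); im=env.capture("wrist"); cv2.imwrite("pics/w3.png",im)
print(s["time"],s["eef_pos"],s["ee_rot"],s["ft_force"],s["qd"])
import pickle; pickle.dump(s,open("s3.pkl","wb"))
im=im[75:235,160:360]; cv2.imwrite("pics/w3z.png",cv2.resize(im,None,fx=4,fy=4,interpolation=cv2.INTER_CUBIC))
E
```

```text
4.975 [ 0.43880688 -0.1997871   0.2605981 ] [-1.57159160e+00  5.93429850e-04 -2.02578836e+00] [-0.03186527 -0.6128832   0.07189101] [ 0.02044543 -0.00784478  0.01096628  0.00126925  0.00123146  0.00231992]
```

View pics/w3z.png

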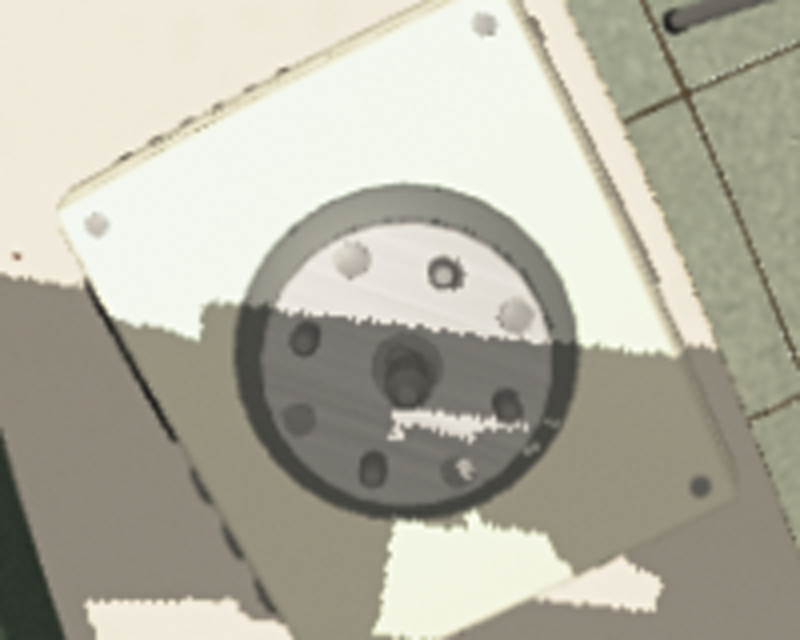

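View pics/w3.png

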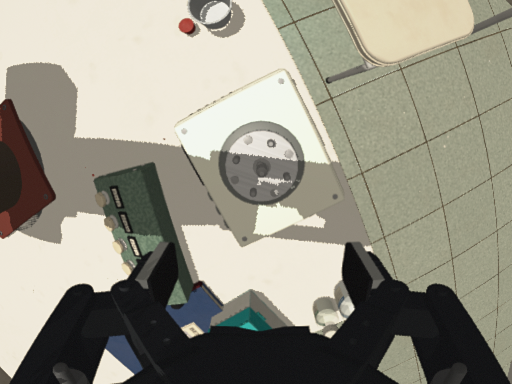

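```bash
python3 - <<'E'
import cv2,numpy as np
im=cv2.imread("pics/w3.png")[115:210,212:312]
im=(255*(im/255.)**.6).astype(np.uint8)
cv2.imwrite("pics/w3y.png",cv2.resize(im,(700,665),interpolation=cv2.INTER_CUBIC)[:600])
E
```

```text
(no output)
```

View pics/w3y.png

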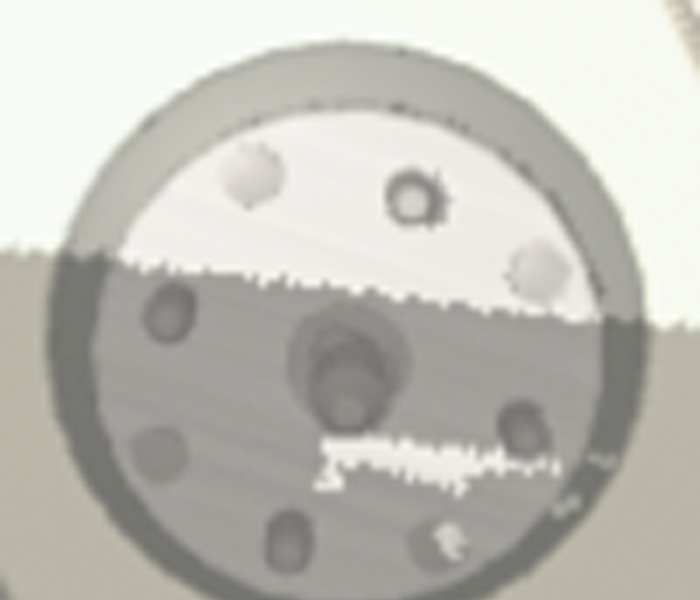

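```bash
python3 - <<'E'
from h import *
import pickle; s=pickle.load(open("s3.pkl","rb"))
np.set_printoptions(precision=4,suppress=True)
z=lambda p:(212+(p[0]+.5)/7-.5,115+(p[1]+.5)/7-.5)
S=np.array([hit("wrist",z(p),.085,s)[:2] for p in [(412,200),(525,430),(289,550),(170,318)]])
print(S,"mean",S.mean(0)); d=S-S.mean(0); print(np.linalg.norm(d,axis=1), np.arctan2(d[:,1],d[:,0])%(np.pi/2))
P=np.array([hit("wrist",z(p),.072,s)[:2] for p in [(252,175),(540,270),(160,455),(437,545)]])
print(P.mean(0)); d=P-P.mean(0); print(np.linalg.norm(d,axis=1), (np.arctan2(d[:,1],d[:,0])+np.pi/4)%(np.pi/2))
print("spindle",hit("wrist",z((348,402)),.105,s), hit("wrist",z((349,360)),.072,s))
print("jaw ang mod",(s["ee_rot"][2])%(np.pi/2), "stud->yaw",)
print("in tool:",totool(np.r_[S.mean(0),.085],s))
E
```

```text
[[ 0.4637 -0.1769]
 [ 0.464  -0.2178]
 [ 0.4215 -0.2192]
 [ 0.4217 -0.177 ]] mean [ 0.4427 -0.1977]
[0.0295 0.0292 0.0302 0.0295] [0.7836 0.815  0.7933 0.7931]
[ 0.4422 -0.1984]
[0.0345 0.0349 0.0346 0.0345] [0.7898 0.7948 0.795  0.7824]
spindle [ 0.4428 -0.197   0.105 ] [ 0.4427 -0.198   0.072 ]
jaw ang mod 1.1158042925690612 stud->yaw
in tool: [[-0.0035  0.1756  0.0028]]
```

>>> play_rows(
  deltas=[
    {"gripper": 1, "delta_pos": [-0.47, 0.0, -0.23], "roll": 0},
    {"gripper": 1, "delta_pos": [-0.94, 0.0, -0.47], "roll": 0},
  ],
)

```text
time: 5.28
eef_pos: [0.438, -0.1142, 0.2606]
ee_rot: [-1.571, 0.0, -2.025]
ft_force: [0.6, 0.5, 0.2]
finger_gap: 0.998
```

>>> play_rows(
  deltas=[
    {"gripper": 1, "delta_pos": [-0.47, 0.1, -0.23], "roll": 0},
    {"gripper": 1, "delta_pos": [-0.94, 0.2, -0.47], "roll": 0},
  ],
)

```text
time: 5.52
eef_pos: [0.4371, -0.0296, 0.2447]
ee_rot: [-1.57, 0.0, -2.024]
ft_force: [-0.2, 0.1, 0.1]
finger_gap: 1.002
```

>>> play_rows(
  deltas=[
    {"gripper": 1, "delta_pos": [-0.47, 0.1, -0.23], "roll": 0},
    {"gripper": 1, "delta_pos": [-0.94, 0.2, -0.47], "roll": 0},
  ],
)

```text
time: 5.78
eef_pos: [0.4361, 0.0545, 0.2286]
ee_rot: [-1.571, 0.0, -2.024]
ft_force: [0.7, -0.1, 0.9]
finger_gap: 0.997
```

>>> play_rows(
  deltas=[
    {"gripper": 1, "delta_pos": [-0.47, 0.2, -0.23], "roll": 0},
    {"gripper": 1, "delta_pos": [-0.94, 0.4, -0.47], "roll": 0},
  ],
)

```text
time: 6.02
eef_pos: [0.4353, 0.1386, 0.1966]
ee_rot: [-1.57, 0.001, -2.024]
ft_force: [-0.6, 0.2, -0.3]
finger_gap: 1.0
```

>>> play_rows(
  deltas=[
    {"gripper": 1, "delta_pos": [-0.47, 0.2, -0.23], "roll": 0},
    {"gripper": 1, "delta_pos": [-0.94, 0.4, -0.47], "roll": 0},
    {"gripper": 1, "delta_pos": [-0.94, 0.4, -0.47], "roll": 0},
    {"gripper": 1, "delta_pos": [-0.94, 0.4, -0.47], "roll": 0},
  ],
)

```text
time: 6.52
eef_pos: [0.4348, 0.2205, 0.1649]
ee_rot: [-1.571, -0.001, -2.024]
ft_force: [1.6, -0.1, -0.8]
finger_gap: 0.999
```

```bash
python3 - <<'E'
from h import *
s=env.read_state(); im=env.capture("wrist"); cv2.imwrite("pics/w4.png",im)
print(s["time"],s["eef_pos"],s["ee_rot"],s["ft_force"])
import pickle; pickle.dump(s,open("s4.pkl","wb"))
im=im[95:255,160:360]; cv2.imwrite("pics/w4z.png",cv2.resize(im,None,fx=4,fy=4,interpolation=cv2.INTER_CUBIC))
E
```

```text
6.525 [0.43479757 0.2205336  0.1649398 ] [-1.57080493e+00 -5.02551464e-04 -2.02369868e+00] [ 1.62394582 -0.10868303 -0.75818552]
```

View pics/w4z.png

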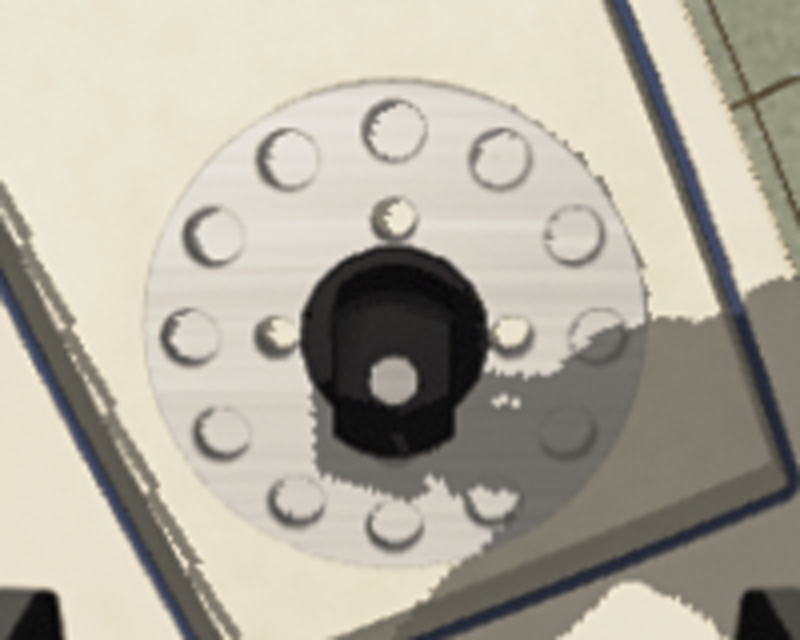

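```bash
python3 - <<'E'
from h import *
import pickle; s=pickle.load(open("s4.pkl","rb"))
np.set_printoptions(precision=4,suppress=True)
z=lambda p:(160+(p[0]+.5)/4-.5,95+(p[1]+.5)/4-.5)
W=[(395,131),(500,159),(289,158),(214,236),(190,337),(221,434),(297,501),(394,524),(598,337),(574,235)]
Wp=np.array([hit("wrist",z(p),.016,s) for p in W])[:,:2]
A=np.c_[2*Wp,np.ones(len(Wp))]; x=np.linalg.lstsq(A,(Wp**2).sum(1),rcond=None)[0]; print("wells circ",x[:2],np.sqrt(x[2]+x[:2]@x[:2]))
H=np.array([hit("wrist",z(p),.016,s) for p in [(276,336),(513,335)]]); print(H.mean(0))
for d in (H[0]-H[1],):print("hole line",np.arctan2(d[1],d[0])%np.pi)
d=Wp[4]-Wp[8];print("well line",np.arctan2(d[1],d[0])%np.pi,"jaw",(s["ee_rot"][2]+np.pi/2)%np.pi)
d=Wp[0]-Wp[7];print("well line",(np.arctan2(d[1],d[0])+np.pi/2)%np.pi)
print("grip",hit("wrist",z((393,382)),.052,s))
print(totool(np.r_[x[:2],.016],s))
E
```

```text
wells circ [0.4335 0.2197] 0.05224256571449315
[0.4337 0.2198 0.016 ]
hole line 2.6936306483389876
well line 2.6892536693865754 jaw 2.6886903014234633
well line 2.6860109015882934
grip [0.4329 0.2187 0.052 ]
[[ 0.0013  0.1489 -0.0008]]
```

>>> play_rows(
  deltas=[
    {"gripper": 1, "delta_pos": [0.016, 0.45, -0.01], "roll": 0},
    {"gripper": 1, "delta_pos": [0.016, 0.95, -0.01], "roll": 0},
  ],
)

```text
time: 6.82
eef_pos: [0.4357, 0.2187, 0.0898]
ee_rot: [-1.568, 0.003, -2.027]
ft_force: [0.3, -0.1, -0.6]
finger_gap: 0.999
```

>>> play_rows(
  deltas=[
    {"gripper": 1, "delta_pos": [0, 0.45, 0], "roll": 0},
    {"gripper": 1, "delta_pos": [0, 0.75, 0], "roll": 0},
    {"gripper": 1, "delta_pos": [0, 0.83, 0], "roll": 0},
    {"gripper": 1, "delta_pos": [0, 0.83, 0], "roll": 0},
  ],
)

```text
time: 7.32
eef_pos: [0.4348, 0.2189, 0.0231]
ee_rot: [-1.57, 0.0, -2.027]
ft_force: [-0.2, 1.0, 0.3]
finger_gap: 1.003
```

>>> play_rows(
  deltas=[
    {"gripper": 1, "delta_pos": [0, 0, -0.018], "roll": 0},
    {"gripper": 0, "delta_pos": [0, 0, -0.018], "roll": 0},
    {"gripper": 0, "delta_pos": [0, 0, -0.018], "roll": 0},
    {"gripper": 0, "delta_pos": [0, 0, -0.018], "roll": 0},
    {"gripper": 0, "delta_pos": [0, 0, -0.018], "roll": 0},
    {"gripper": 0, "delta_pos": [0, 0, -0.018], "roll": 0},
    {"gripper": 0, "delta_pos": [0, 0, -0.018], "roll": 0},
  ],
  grip_force=60,
)

```text
time: 8.2
eef_pos: [0.4333, 0.2201, 0.0229]
ee_rot: [-1.57, 0.001, -2.026]
ft_force: [-1.3, 0.1, 4.9]
finger_gap: 0.316
```

>>> play_rows(
  deltas=[
    {"gripper": 0, "delta_pos": [0, -0.15, 0], "roll": 0},
    {"gripper": 0, "delta_pos": [0, -0.5, 0], "roll": 0},
    {"gripper": 0, "delta_pos": [0, -1.0, 0], "roll": 0},
  ],
)

```text
time: 8.57
eef_pos: [0.4309, 0.2193, 0.1019]
ee_rot: [-1.574, -0.003, -2.026]
ft_force: [-0.0, 0.2, -2.3]
finger_gap: 0.32
```

>>> play_rows(
  deltas=[
    {"gripper": 0, "delta_pos": [0, -0.5, 0], "roll": 0},
    {"gripper": 0, "delta_pos": [0, -1.0, 0], "roll": 0},
    {"gripper": 0, "delta_pos": [0, -1.0, 0], "roll": 0},
  ],
)

```text
time: 8.95
eef_pos: [0.4349, 0.2206, 0.1861]
ee_rot: [-1.566, 0.005, -2.026]
ft_force: [0.4, 0.4, -3.7]
finger_gap: 0.313
```

```bash
python3 - <<'E'
from h import *
s=env.read_state(); im=env.capture("wrist"); cv2.imwrite("pics/w5.png",im)
print(s["time"],s["eef_pos"],s["ee_rot"],s["ft_force"],s["finger_gap"])
import pickle; pickle.dump(s,open("s5.pkl","wb"))
E
```

```text
8.95 [0.43486654 0.2205901  0.18605084] [-1.5660075   0.00460026 -2.02606691] [ 0.44220302  0.3860096  -3.69553876] 0.31339150916990693
```

View pics/w5.png

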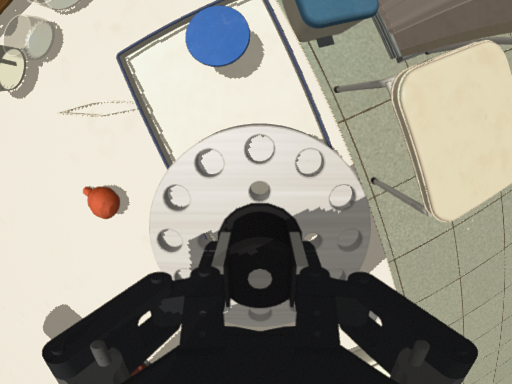

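```bash
python3 - <<'E'
import cv2
im=cv2.imread("pics/w5.png")[110:270,140:380]; cv2.imwrite("pics/w5z.png",cv2.resize(im,(780,520),interpolation=cv2.INTER_CUBIC))
E
```

```text
(no output)
```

View pics/w5z.png

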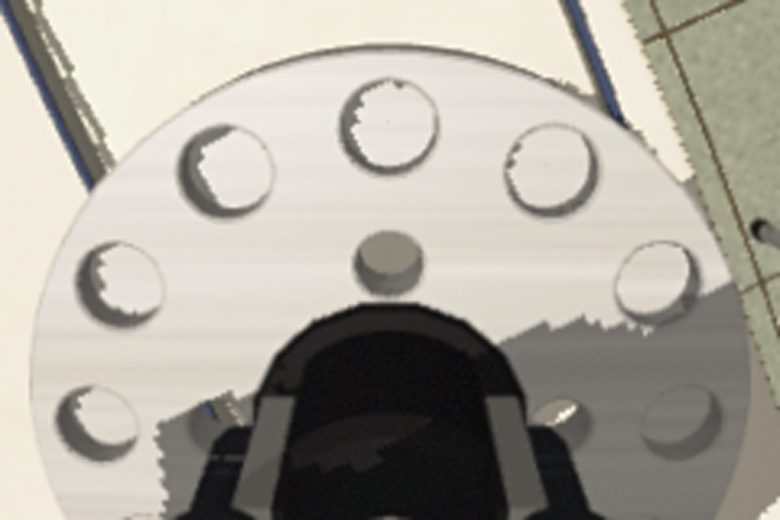

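```bash
python3 - <<'E'
from h import *
from scipy.optimize import least_squares
np.set_printoptions(precision=4,suppress=True)
c=env.calibration("wrist"); T=c["T_tool_cam"]
px=np.array([(389,126),(226,171),(552,170),(120,284),(658,282),(97,424),(681,423)],float)
px=np.c_[140+(px[:,0]+.5)/3.25-.5,110+(px[:,1]+.5)/3.25-.5]
k=np.array([0,-1,1,-2,2,-3,3])*np.pi/6
s0=dict(eef_pos=np.zeros(3),ee_rot=np.zeros(3))
def model(p):
    cx,cy,cz,a,tx,tz=p
    X=cx-.0522*np.cos(k+a); Z=cz+.0522*np.sin(k+a); Y=cy+tx*(X-cx)+tz*(Z-cz)
    return proj("wrist",np.c_[X,Y,Z],s0)
for tilt in (0,1):
    f=lambda q:(model(np.r_[q,np.zeros(6-len(q))])-px).ravel()
    r=least_squares(f,[0,0.007,0,0]+([0,0] if tilt else []))
    print(r.x,np.sqrt(r.cost*2/14))
E
```

```text
[-0.0002  0.0069  0.0005 -0.0028] 0.20253543136984267
[-0.0001  0.0067  0.0005 -0.0022 -0.0173  0.003 ] 0.13873447774492256
```

>>> play_rows(
  deltas=[
    {"gripper": 0, "delta_pos": [0.46, 0, 0.24], "roll": 0},
    {"gripper": 0, "delta_pos": [0.93, 0, 0.48], "roll": 0},
  ],
)

```text
time: 9.25
eef_pos: [0.4327, 0.1353, 0.1799]
ee_rot: [-1.575, -0.003, -2.024]
ft_force: [0.9, 0.2, -3.2]
finger_gap: 0.318
```

>>> play_rows(
  deltas=[
    {"gripper": 0, "delta_pos": [0.46, 0, 0.24], "roll": 0},
    {"gripper": 0, "delta_pos": [0.93, 0, 0.48], "roll": 0},
  ],
)

```text
time: 9.5
eef_pos: [0.4345, 0.0514, 0.1799]
ee_rot: [-1.575, -0.002, -2.026]
ft_force: [-0.1, -0.1, -3.3]
finger_gap: 0.314
```

>>> play_rows(
  deltas=[
    {"gripper": 0, "delta_pos": [0.46, 0, 0.24], "roll": 0},
    {"gripper": 0, "delta_pos": [0.93, 0, 0.48], "roll": 0},
  ],
)

```text
time: 9.75
eef_pos: [0.4363, -0.0321, 0.1799]
ee_rot: [-1.575, -0.001, -2.026]
ft_force: [0.9, 0.5, -2.5]
finger_gap: 0.317
```

>>> play_rows(
  deltas=[
    {"gripper": 0, "delta_pos": [0.46, 0, 0.24], "roll": 0},
    {"gripper": 0, "delta_pos": [0.93, 0, 0.48], "roll": 0},
  ],
)

```text
time: 10.0
eef_pos: [0.4382, -0.1155, 0.1798]
ee_rot: [-1.575, 0.0, -2.026]
ft_force: [-0.1, 0.9, -3.7]
finger_gap: 0.317
```

>>> play_rows(
  deltas=[
    {"gripper": 0, "delta_pos": [0.46, 0, 0.24], "roll": 0.1},
    {"gripper": 0, "delta_pos": [0.8, 0, 0.42], "roll": 0.207},
    {"gripper": 0, "delta_pos": [0.93, 0, 0.48], "roll": 0.207},
    {"gripper": 0, "delta_pos": [0.93, 0, 0.48], "roll": 0.207},
    {"gripper": 0, "delta_pos": [0.93, 0, 0.48], "roll": 0.207},
    {"gripper": 0, "delta_pos": [0.93, 0, 0.48], "roll": 0.207},
  ],
)

```text
time: 10.75
eef_pos: [0.4418, -0.1975, 0.1823]
ee_rot: [-1.571, 0.0, -2.349]
ft_force: [0.2, -0.4, -2.9]
finger_gap: 0.319
```

```bash
python3 - <<'E'
from h import *
s=env.read_state(); print(s["time"],s["eef_pos"],s["ee_rot"],s["ft_force"],s["qd"])
im=env.capture("wrist"); cv2.imwrite("pics/w6.png",im)
s=env.read_state(); print(s["time"],s["eef_pos"],s["ee_rot"],s["ft_force"],s["qd"])
im=env.capture("scene")[150:300,220:380]; cv2.imwrite("pics/sc6.png",cv2.resize(im,None,fx=4,fy=4,interpolation=cv2.INTER_CUBIC))
s=env.read_state(); print(s["time"],s["eef_pos"],s["ee_rot"],s["ft_force"])
E
```

```text
10.75 [ 0.44177844 -0.19752903  0.18234603] [-1.57119762e+00  1.38974870e-04 -2.34917396e+00] [ 0.24800765 -0.43090027 -2.91357781] [-0.00156719 -0.00210483 -0.00469237 -0.0023427  -0.00108419  0.00261097]
10.8 [ 0.44183548 -0.19767373  0.18247437] [-1.57090763e+00  1.49687407e-04 -2.34939357e+00] [-0.01574697 -0.56649981 -2.59218755] [-0.00269772 -0.00040549 -0.00389546 -0.00106296 -0.00096394  0.00063776]
10.85 [ 0.44189492 -0.19785786  0.18257162] [-1.57067410e+00  9.95306066e-05 -2.34961506e+00] [ 0.45482545  0.37527676 -3.04362864]
```

View pics/w6.png

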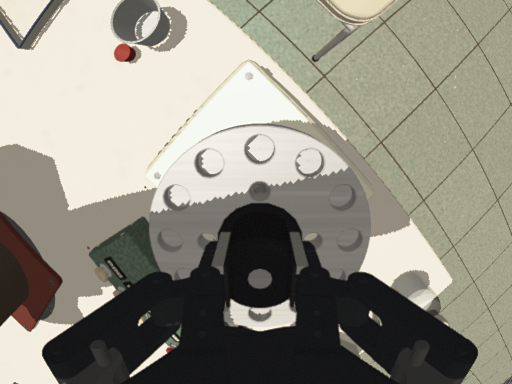

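View pics/sc6.png

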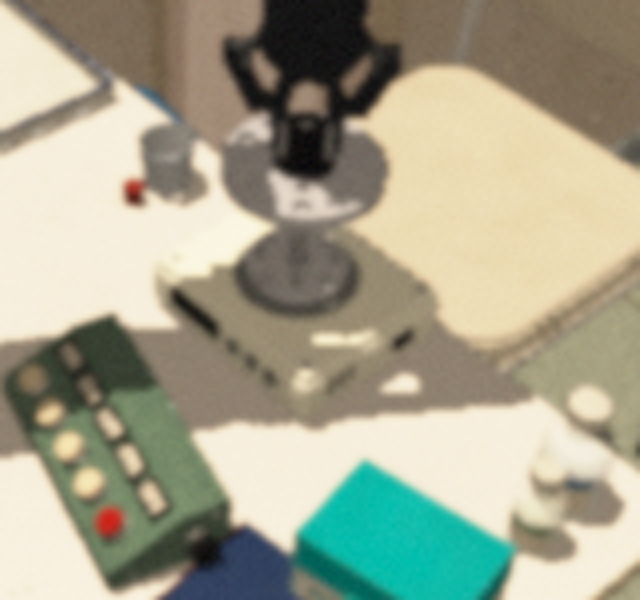

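>>> play_rows(
  deltas=[
    {"gripper": 0, "delta_pos": [0, 0.2, 0], "roll": 0},
    {"gripper": 0, "delta_pos": [0, 0.4, 0], "roll": 0},
    {"gripper": 0, "delta_pos": [0, 0.6, 0], "roll": 0},
    {"gripper": 0, "delta_pos": [0, 0.65, 0], "roll": 0},
    {"gripper": 0, "delta_pos": [0, 0.65, 0], "roll": 0},
    {"gripper": 0, "delta_pos": [0, 0.65, 0], "roll": 0},
  ],
)

```text
time: 11.6
eef_pos: [0.4422, -0.1989, 0.1311]
ee_rot: [-1.57, 0.0, -2.351]
ft_force: [-0.5, -1.0, -2.5]
finger_gap: 0.318
```

>>> play_rows(
  deltas=[
    {"gripper": 0, "delta_pos": [0, 0.03, 0.005], "roll": 0},
    {"gripper": 0, "delta_pos": [0, 0.06, 0.005], "roll": 0},
    {"gripper": 0, "delta_pos": [0, 0.08, 0.005], "roll": 0},
    {"gripper": 0, "delta_pos": [0, 0.1, 0.005], "roll": 0},
  ],
)

```text
time: 12.1
eef_pos: [0.442, -0.1989, 0.1224]
ee_rot: [-1.571, -0.0, -2.351]
ft_force: [0.1, 0.3, -1.9]
finger_gap: 0.317
```

>>> play_rows(
  deltas=[
    {"gripper": 0, "delta_pos": [-0.012, 0, -0.011], "roll": 0},
    {"gripper": 0, "delta_pos": [-0.012, 0.02, -0.011], "roll": 0},
    {"gripper": 0, "delta_pos": [-0.012, 0.04, -0.011], "roll": 0},
    {"gripper": 0, "delta_pos": [-0.012, 0.06, -0.011], "roll": 0},
    {"gripper": 0, "delta_pos": [-0.012, 0.06, -0.011], "roll": 0},
  ],
)

```text
time: 12.72
eef_pos: [0.442, -0.1975, 0.1175]
ee_rot: [-1.571, -0.0, -2.351]
ft_force: [-0.5, -0.4, -3.3]
finger_gap: 0.321
```

>>> play_rows(
  deltas=[
    {"gripper": 0, "delta_pos": [0, 0.03, 0], "roll": 0},
    {"gripper": 0, "delta_pos": [0, 0.06, 0], "roll": 0},
    {"gripper": 0, "delta_pos": [0, 0.09, 0], "roll": 0},
    {"gripper": 0, "delta_pos": [0, 0.11, 0], "roll": 0},
    {"gripper": 0, "delta_pos": [0, 0.11, 0], "roll": 0},
  ],
)

```text
time: 13.35
eef_pos: [0.442, -0.1975, 0.1087]
ee_rot: [-1.571, -0.0, -2.351]
ft_force: [0.4, 0.7, -2.9]
finger_gap: 0.316
```

>>> play_rows(
  deltas=[
    {"gripper": 0, "delta_pos": [0, 0.015, 0], "roll": 0},
    {"gripper": 0, "delta_pos": [0, 0.03, 0], "roll": 0},
    {"gripper": 0, "delta_pos": [0, 0.045, 0], "roll": 0},
  ],
)

```text
time: 13.72
eef_pos: [0.4421, -0.1976, 0.1052]
ee_rot: [-1.571, 0.0, -2.351]
ft_force: [0.8, 0.1, -2.8]
finger_gap: 0.317
```

>>> play_rows(
  deltas=[
    {"gripper": 0, "delta_pos": [0, 0.012, 0], "roll": 0},
    {"gripper": 0, "delta_pos": [0, 0.025, 0], "roll": 0},
    {"gripper": 0, "delta_pos": [0, 0.025, 0], "roll": 0},
  ],
)

```text
time: 14.1
eef_pos: [0.442, -0.1976, 0.1032]
ee_rot: [-1.571, -0.0, -2.351]
ft_force: [-0.7, 0.0, -1.6]
finger_gap: 0.317
```

>>> play_rows(
  deltas=[
    {"gripper": 0, "delta_pos": [0, 0.012, 0], "roll": 0},
    {"gripper": 0, "delta_pos": [0, 0.025, 0], "roll": 0},
    {"gripper": 0, "delta_pos": [0, 0.025, 0], "roll": 0},
  ],
)

```text
time: 14.48
eef_pos: [0.442, -0.1976, 0.1012]
ee_rot: [-1.571, -0.0, -2.351]
ft_force: [0.1, -0.0, -2.4]
finger_gap: 0.318
```

>>> play_rows(
  deltas=[
    {"gripper": 0, "delta_pos": [0, 0.012, 0], "roll": 0},
    {"gripper": 0, "delta_pos": [0, 0.025, 0], "roll": 0},
    {"gripper": 0, "delta_pos": [0, 0.025, 0], "roll": 0},
  ],
)

```text
time: 14.85
eef_pos: [0.4422, -0.1978, 0.0995]
ee_rot: [-1.57, -0.0, -2.351]
ft_force: [-0.9, -1.0, -2.2]
finger_gap: 0.317
```

>>> play_rows(
  deltas=[
    {"gripper": 0, "delta_pos": [0, 0.01, 0], "roll": 0},
    {"gripper": 0, "delta_pos": [0, 0.02, 0], "roll": 0},
    {"gripper": 0, "delta_pos": [0, 0.02, 0], "roll": 0},
  ],
)

```text
time: 15.22
eef_pos: [0.4423, -0.1979, 0.098]
ee_rot: [-1.57, -0.0, -2.351]
ft_force: [-0.1, -1.6, 0.8]
finger_gap: 0.317
```

>>> play_rows(
  deltas=[
    {"gripper": 0, "delta_pos": [0, 0.01, 0], "roll": 0},
    {"gripper": 0, "delta_pos": [0, 0.02, 0], "roll": 0},
    {"gripper": 0, "delta_pos": [0, 0.02, 0], "roll": 0},
  ],
)

```text
time: 15.6
eef_pos: [0.442, -0.1976, 0.0955]
ee_rot: [-1.571, -0.0, -2.351]
ft_force: [1.1, -2.9, -5.4]
finger_gap: 0.316
```

>>> play_rows(
  deltas=[
    {"gripper": 0, "delta_pos": [0, 0.01, 0], "roll": 0},
    {"gripper": 0, "delta_pos": [0, 0.02, 0], "roll": 0},
    {"gripper": 0, "delta_pos": [0, 0.02, 0], "roll": 0},
  ],
)

```text
time: 15.98
eef_pos: [0.4418, -0.1971, 0.0941]
ee_rot: [-1.572, 0.0, -2.351]
ft_force: [0.7, -0.6, -4.2]
finger_gap: 0.32
```

>>> play_rows(
  deltas=[
    {"gripper": 0, "delta_pos": [0, 0.01, 0], "roll": 0},
    {"gripper": 0, "delta_pos": [0, 0.01, 0], "roll": 0},
  ],
)

```text
time: 16.23
eef_pos: [0.4419, -0.1972, 0.0935]
ee_rot: [-1.572, 0.0, -2.351]
ft_force: [0.1, -0.7, -3.3]
finger_gap: 0.316
```

>>> play_rows(
  deltas=[
    {"gripper": 0, "delta_pos": [0, 0.01, 0], "roll": 0},
    {"gripper": 0, "delta_pos": [0, 0.01, 0], "roll": 0},
  ],
)

```text
time: 16.48
eef_pos: [0.4421, -0.1975, 0.093]
ee_rot: [-1.571, 0.0, -2.351]
ft_force: [-0.2, 0.6, -1.5]
finger_gap: 0.318
```

>>> play_rows(
  deltas=[
    {"gripper": 0, "delta_pos": [0, 0.01, 0], "roll": 0},
    {"gripper": 0, "delta_pos": [0, 0.01, 0], "roll": 0},
  ],
)

```text
time: 16.73
eef_pos: [0.4421, -0.1975, 0.0928]
ee_rot: [-1.571, 0.0, -2.351]
ft_force: [-2.9, 3.1, 4.5]
finger_gap: 0.317
```

>>> play_rows(
  deltas=[
    {"gripper": 0, "delta_pos": [0, 0.008, 0], "roll": 0},
    {"gripper": 0, "delta_pos": [0, 0.008, 0], "roll": 0},
  ],
)

```text
time: 16.98
eef_pos: [0.4422, -0.1975, 0.0927]
ee_rot: [-1.571, 0.0, -2.351]
ft_force: [-4.6, 3.8, 9.5]
finger_gap: 0.315
```

```bash
python3 - <<'E'
from h import *
s=env.read_state(); print(s["time"],s["eef_pos"],s["ee_rot"],s["ft_force"],s["torque"])
im=env.capture("wrist"); cv2.imwrite("pics/w7.png",im)
im=env.capture("scene")[150:300,220:380]; cv2.imwrite("pics/sc7.png",cv2.resize(im,None,fx=4,fy=4,interpolation=cv2.INTER_CUBIC))
E
```

```text
16.975 [ 0.44217445 -0.19749135  0.09272175] [-1.57110572e+00  2.24481295e-05 -2.35112112e+00] [-4.56315131  3.75912094  9.49796885] [ 0.66923499  0.86257601 -0.02367537]
```

View pics/sc7.png

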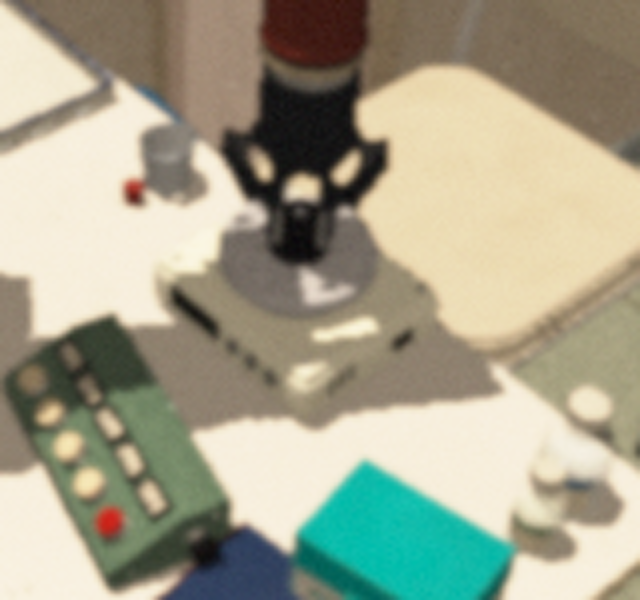

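>>> play_rows(
  deltas=[
    {"gripper": 0, "delta_pos": [0, -0.008, 0], "roll": 0},
    {"gripper": 1, "delta_pos": [0, -0.008, 0], "roll": 0},
    {"gripper": 1, "delta_pos": [0, -0.008, 0], "roll": 0},
    {"gripper": 1, "delta_pos": [0, -0.008, 0], "roll": 0},
    {"gripper": 1, "delta_pos": [0, -0.008, 0], "roll": 0},
    {"gripper": 1, "delta_pos": [0, -0.008, 0], "roll": 0},
    {"gripper": 1, "delta_pos": [0, -0.008, 0], "roll": 0},
  ],
)

```text
time: 17.95
eef_pos: [0.4421, -0.1976, 0.0921]
ee_rot: [-1.571, -0.0, -2.351]
ft_force: [-0.4, 0.3, 0.1]
finger_gap: 0.998
```

>>> play_rows(
  deltas=[
    {"gripper": 1, "delta_pos": [0, -0.2, 0], "roll": 0},
    {"gripper": 1, "delta_pos": [0, -0.6, 0], "roll": 0},
    {"gripper": 1, "delta_pos": [0, -1, 0], "roll": 0},
  ],
)

```text
time: 18.32
eef_pos: [0.4422, -0.1976, 0.174]
ee_rot: [-1.57, 0.0, -2.351]
ft_force: [-0.3, -0.5, 0.1]
finger_gap: 1.006
```

>>> play_rows(
  deltas=[
    {"gripper": 1, "delta_pos": [0, -0.6, 0], "roll": 0},
    {"gripper": 1, "delta_pos": [0, -1, 0], "roll": 0},
    {"gripper": 1, "delta_pos": [0, -1, 0], "roll": 0},
    {"gripper": 1, "delta_pos": [0, -1, 0], "roll": 0},
  ],
)

```text
time: 18.82
eef_pos: [0.4418, -0.1974, 0.2521]
ee_rot: [-1.571, -0.0, -2.351]
ft_force: [0.0, 0.6, -0.3]
finger_gap: 1.0
```

```bash
python3 - <<'E'
from h import *
import pickle
s=env.read_state(); print(s["time"],s["eef_pos"],s["ee_rot"],s["ft_force"])
im=env.capture("wrist"); cv2.imwrite("pics/w8.png",im); pickle.dump(s,open("s8.pkl","wb"))
cv2.imwrite("pics/w8z.png",cv2.resize(im[85:245,160:360],None,fx=4,fy=4,interpolation=cv2.INTER_CUBIC))
im=env.capture("scene")[150:300,220:380]; cv2.imwrite("pics/sc8.png",cv2.resize(im,None,fx=4,fy=4,interpolation=cv2.INTER_CUBIC))
E
```

```text
18.825 [ 0.44184711 -0.19740734  0.25207213] [-1.57086388e+00 -2.38345580e-05 -2.35124522e+00] [ 0.01906985  0.59644135 -0.26724443]
```

View pics/w8z.png

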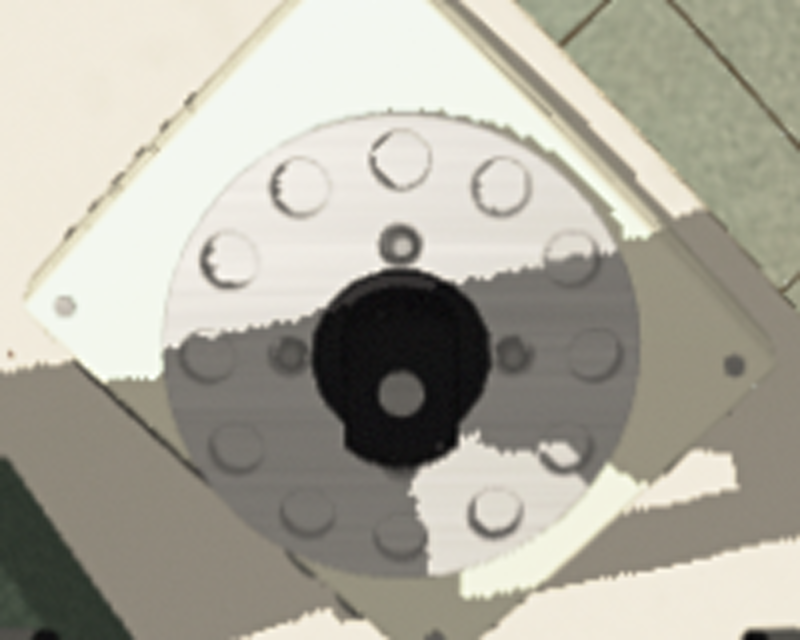

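View pics/sc8.png

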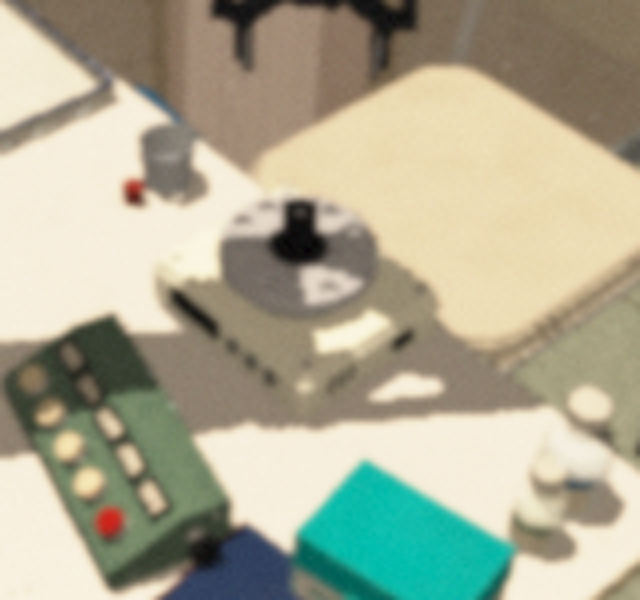

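```bash
python3 - <<'E'
from h import *
import pickle; s=pickle.load(open("s8.pkl","rb"))
from scipy.optimize import least_squares
np.set_printoptions(precision=4,suppress=True)
px=np.array([(401,159),(300,186),(501,186),(229,260),(571,258),(207,355),(595,354),(237,448),(566,448),(307,511),(495,512),(400,536)],float)
px=np.c_[160+(px[:,0]+.5)/4-.5,85+(px[:,1]+.5)/4-.5]
k=np.array([0,-1,1,-2,2,-3,3,-4,4,-5,5,6])*np.pi/6
s0=dict(eef_pos=np.zeros(3),ee_rot=np.zeros(3))
def model(p):
    cx,cy,cz,a,tx,tz=p
    X=cx-.0522*np.cos(k+a); Z=cz+.0522*np.sin(k+a); Y=cy+tx*(X-cx)+tz*(Z-cz)
    return proj("wrist",np.c_[X,Y,Z],s0)
r=least_squares(lambda q:(model(q)-px).ravel(),[0,.15,0,0,0,0])
print(r.x,np.sqrt(r.cost*2/24)); R=Ro.from_euler("xyz",s["ee_rot"]).as_matrix(); print(R@r.x[:3]+s["eef_pos"], "expect z .086")
E
```

```text
[-0.0005  0.1655  0.0008 -0.0031 -0.0021 -0.0045] 0.155066883403678
[ 0.4428 -0.1976  0.0865] expect z .086
```

```bash
python3 - <<'E'
from station import env
print(env.job_done(), env.read_state()["time"])
E
```

```text
the job is handed in; nothing more can be done
the job is handed in; nothing more can be done
```

I fitted the carousel on the drive and handed the job in at about 19 s of the 48 s allowed. `env.job_done()` gives no verdict, so the checks below are mine.

**What I did:** I found the carousel and the drive's studs with the wrist camera. I picked the carousel up by its grip and pre-turned it to the stud angle, so the holes went straight over the studs with no searching. I pressed it past the catch until it stopped on the pads. The highest force I read was about 9.5 N at the wrist, or about 12.5 N on the drive counting the carousel's weight. I then opened the gripper and raised the arm about 160 mm.

**Last checks:**
- **Height:** the final wrist picture puts the plate's top at 86.5 mm, against 86 mm when fully home. The tool also stopped within 0.2 mm of where it should for fully home.
- **Position and tilt:** the carousel is about 0.1 mm from the spindle's measured centre and tilted by about 0.005 rad.
- **Fit and release:** studs show in the three holes in view; the fourth is hidden behind the grip. With the gripper open, the wrist force read about zero.
- **Other things on the bench:** the open cup, stopper and both bottles look unmoved in the scene picture. I did not look at the lidded cup again after the lift, when it was still standing in the tray.

**Disagreements:**
- **Top camera:** it put the carousel about 6 mm off in y from the wrist camera, so I went by the wrist camera, which agreed across three views.
- **Sideways force:** I read about 6 N sideways during the final press; it was gone after release.

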